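# Clamp the lidded praline tray

## Task

Clamp the lidded tray of pralines for transport: push the open clamp strap round sideways with a finger until it lies across the lid against its stop, and only then push the cam lever on the strap's end all the way down. Do not lift or shift the tray, and leave the jar, the tin and the gift carton standing where they are.

Things in the scene. Friction and masses are not known exactly. Their poses are not given: they have to be found in the camera images.
- board: Plywood board fixed to the table, 220 (x) by 330 (y) by 18 mm; origin at the centre of its underside, z up; place and yaw vary. The tray stands on it. 125 mm towards +y is the round pivot post, its 28 mm head reaching 126 mm above the table; 125 mm towards -y a keeper block (56 by 30 mm, 98 mm high) with an 8 mm stop lug (top 124 mm) on its -x side.
- pivot (a point): The strap's vertical pivot axis, on top of the board's +y post, at half the strap's height (109 mm above the table).
- keeper (a point): Centre of the top of the keeper block, 98 mm above the table, where the strap's free end must come to lie.
- strap (a joint): Level aluminium clamp strap, 36 mm wide, 101 to 117 mm above the table, 272 mm from pivot axis to end, turning about the upright pivot. 0 = fully open, 1.35 = across the lid along the board's -y, at its stop; growing is clockwise from above. It points to board yaw - 1.571 + (1.35 - value) rad. Starts open on the board's +x side (0 to 0.45), stays where left; about 2 N at the push point moves it.
- strap_push (a point): Point on the strap's centre line, at half its height, 115 mm from the pivot axis: push the strap's side (18 mm from this point) here, on the side facing away from the keeper. Over the tray a fingertip has 16 mm between the lid top (93 mm above the table) and this point's height (109 mm).
- lever (a joint): Cam lever on the strap's free end, moving with the strap. 0 = raised, leaning 1.0 rad above level towards the pivot; 1.0 = fully down, level above the strap. It starts raised (0 to 0.2) and stays wherever it is left. Pushing straight down 45 mm along it takes about 4 to 7 N.
- lever_hinge (a point): Centre of the lever's level hinge pin, 250 mm from the pivot axis along the strap, 135 mm above the table. Two steel cheeks beside it (30 mm along the strap, 36 mm over both) reach 142 mm. The lever runs from here towards the pivot, 95 mm long; its outer 52 mm is a black plate 26 mm wide and 11 mm thick.
- lever_press (a point): Point on the lever's upper face, 45 mm from the hinge pin, at its middle. With the lever down it lies 142 mm above the table.
- tray: White tray of wrapped pralines closed by a clear lid, 170 by 190 mm, 75 mm high, about 0.8 kg, loose on the board between low corner guides; origin at the centre of its underside, lid top 93 mm above the table.
- jar: Loose jar with steel cap, 56 mm across, 75 mm high, near the board; origin at the centre of its underside.
- tin: Loose plain metal tin, 68 mm across, 50 mm high, near the board; origin at the centre of its underside.
- gift: Loose small carton with a paper band, 50 by 50 by 45 mm, near the board; origin at the centre of its underside.
Things that resemble listed ones, but are neither listed nor needed, are in the scene too. Leave any green or pink look-alike of the jar alone. What is shaped like the gift but pink is not meant.

How it is judged:
By the outcome, as a careful person would: the job done as asked, in the order asked, and still so for the second after the job is handed in, with the robot touching nothing.
It also fails if it takes over 53 s, if anything falls off the work surface, if the arm or the gripper's body presses on something with over 40 N, if the wrist force passes 120 N, or if a joint passes its speed limit or range.

## Robot

A 6-joint arm with a two-finger parallel gripper is mounted at the origin on the work surface. World frame = base frame: x ahead of the robot, y to its left, z up, the work surface at z = 0. Lengths are in m, angles in rad, forces in N, time in s.
With the tool pointing down it reaches from about 0.35 to 0.85 m from the base axis. Payload 8.1 kg.
Tool frame: the origin (TCP) lies on the mounting face of the last link; the fingertips stand 186 mm ahead of it and the grasp point (between the pads) lies 167 mm ahead of it; z points along the fingers, y is the line along which they close (so a half turn about z gives the same grasp; the last joint's range is limited). The gripper opens to 93 mm and grips with 3 to 60 N. Pads are 15 mm wide; open, the fingers measure 128 mm over their backs; the gripper's body (75 mm by 188 mm) begins 65 mm behind the grasp point.
Start: joints at [-1.273, 0.13, 1.488, -0, 1.523, -0.085], TCP at [0.224, -0.557, 0.405] pointing down, gripper open.
Joint ranges: [-2.96, 2.96], [-0.89, 2.26], [0.02, 2.5], [-1.34, 4.48], [0, 2.73], [-2.66, 2.66]. Speed limits (rad/s): [2.39, 2.39, 2.79, 3.14, 3.14, 3.14].

## Interface

Orientations are given as a rotation vector (axis times angle).
In Python, from plant import read_state, read_camera, camera_params, close_job gives the robot as it stands. The module is installed in compiled form; this text tells all that it offers.
- The arm moves only by the tool servo_tool, never from a script. Its argument "increments" is a list of rows, each an object with "slide": the shift along the tool's x, y, z in mm, a list of three; "dr": the turn, a rotation vector about the tool's x, y, z in rad, a list of three; "jaw": the closure, from 0 (fully open) to 1 (shut). In form: [{"slide": [x, y, z], "dr": [ax, ay, az], "jaw": jaw}, ...]. A call has 1 to 20 rows; each row is the pose to reach, as a shift and turn from the pose commanded when the call began, along the tool's axes at that moment; what a row does not reach only later rows make up. A row lasts 1/10 s, in which the tool goes at most 50 mm and 8.59 degrees, less where a joint would pass 70% of its speed; a pose out of reach is approached as far as the arm can. A call with a gripper value outside its range is refused whole. The fingers move at their own pace and stop on an object; "force" is the grip in N (left out, the last holds). Time passes only in rows, so rows that repeat a pose let the fingers close. It gives the time, the measured TCP pose, the force, the opening and the grip force at its end, in the units of the state.
- read_state(): the state, without advancing time (a new reading comes with each control period).
- read_camera(name): name is "scene" or "top" or "wrist"; returns (picture, depth): 400x640x3 uint8, red, green, blue; 400x640 float32, m along the optical axis (not along the pixel's ray), 0 where there is no reading.
- camera_params(name): a dict with "fx", "fy", "cx", "cy" (pixels), "k1" (the pictures are not rectified: a ray, as slopes to the right and down, at radius r is drawn at 1 + k1 r^2 times it, then the intrinsics apply), "rvec" (rotation vector, rad) and "tvec" (3), from world to camera coordinates, as OpenCV has them. Camera axes: x right, y down, z forward; pixel columns grow to the right and rows downward; lengths in m; the calibration is good to about 2 mm. A picture is of the moment at which its call begins: read the wrist's pose just before it. camera_params takes no time and is no camera call; for the wrist camera it gives the pose at the moment of the call.
- close_job(): hands the job in; it is judged then, once.
The state is a dict: "t": time; "q": joint angles; "dq": joint speeds; "joint_torque": joint torques, N m; "tool_pos": TCP position; "orientation": TCP orientation; "force": force on the tool from outside, world axes, zero at the start; "wrist_torque": the same for the moment, N m; "opening": finger opening in m; "gripper_force": force on a finger pad.
Only numpy, scipy, OpenCV 4.12 (cv2) and the standard library are available. Lean on these libraries where they do the work, as an engineer would, in place of code of your own. Each camera call takes 0.05 s, during which the arm holds its last target. There are 200 camera calls.

## Working session

There is one attempt and no reset: what is moved stays moved. The work goes in short steps, Python scripts to look and compute and a tool call to move; the robot and the scene stay as the last step left them, time stands still between calls to the robot, and variables do not carry over. Pictures are saved under pics/ and viewed, at most 10 in all, crops included, and the job is handed in when it is done.

Besides the shell and the picture viewer there is one more tool, called after "Request:" as name([rows], argument=value, ...), one row to a line, values as JSON. servo_tool: Moves the arm, as the interface text tells. Its arguments: {"type":"object","properties":{"increments":{"type":"array"},"force":{"type":"number"}},"required":["increments"]}

```bash
mkdir -p pics
cat > h.py <<'E'
import numpy as np, cv2
from plant import read_state, read_camera, camera_params, close_job
def par(n):
    p=camera_params(n); R=cv2.Rodrigues(np.array(p["rvec"],float))[0]; t=np.array(p["tvec"],float)
    return p,R,t
def rays(P,uv):
    p,R,t=P; uv=np.atleast_2d(np.array(uv,float))
    d=np.c_[(uv[:,0]-p["cx"])/p["fx"],(uv[:,1]-p["cy"])/p["fy"]]; s=d.copy()
    for _ in range(20): s=d/(1+p["k1"]*(s**2).sum(1,keepdims=True))
    return s
def onplane(P,uv,z):
    p,R,t=P; s=rays(P,uv); w=np.c_[s,np.ones(len(s))]@R; c=-R.T@t
    return c+w*((z-c[2])/w[:,2])[:,None]
def cloud(P,depth):
    p,R,t=P; v,u=np.mgrid[:400,:640]; s=rays(P,np.c_[u.ravel(),v.ravel()])
    X=(np.c_[s,np.ones(len(s))]*depth.ravel()[:,None]-t)@R
    X[depth.ravel()==0]=np.nan
    return X.reshape(400,640,3)
def save(n,img): cv2.imwrite("pics/"+n,img[:,:,::-1])
E
python3 - <<'E'
from h import *
for n in ("top","scene"):
    P=par(n); im,d=read_camera(n); save(n+"0.png",im); np.savez(n+"0.npz",im=im,d=d)
    print(n,-P[1].T@P[2])
print(read_state())
E
```

```text
top [ 0.39478184 -0.00597359  1.2201913 ]
scene [0.96907212 0.55864969 0.93321523]
{'t': 0.1, 'q': array([-1.27341091e+00,  1.31089322e-01,  1.48912500e+00, -3.05767708e-05,
        1.52300029e+00, -8.53734097e-02]), 'dq': array([ 0.00054208, -0.002923  , -0.00278255,  0.00096667,  0.00043873,
        0.00159535]), 'joint_torque': array([ 8.72255659e-04, -5.61337531e+01, -4.93096519e+01,  7.70957675e-02,
        2.89961306e-02, -3.65018548e-05]), 'tool_pos': array([ 0.22406181, -0.55638484,  0.40381482]), 'orientation': array([-3.08265523e+00, -5.97268833e-01,  3.17114730e-04]), 'force': array([ 0.45336915, -0.70718428, -0.42537243]), 'wrist_torque': array([ 0.02804931, -0.04913203, -0.00942924]), 'gripper_force': 0.0, 'opening': 0.09323166426115989}
```

View pics/top0.png

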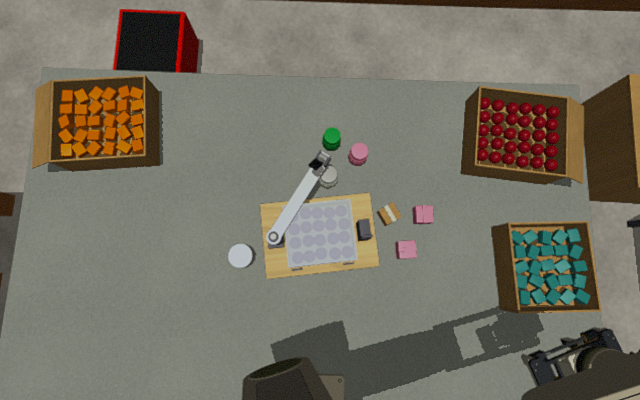

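View pics/scene0.png

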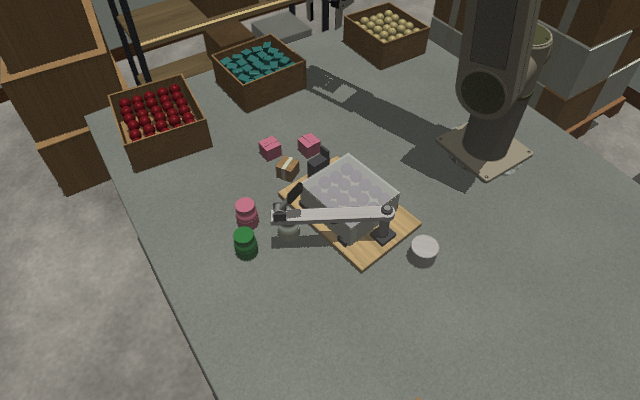

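Top view: board about (262–378, 195–278), pivot head (274,237), keeper (365,229), strap running up-right to its end at (322,160); the jar (329,176) is partly beneath the strap end, the gift is at (388,213) and the tin at (240,256). The scene view agrees, with the lever raised at the strap's end.

Run:
```python
from h import *
P=par("top"); f=np.load("top0.npz"); im,d=f["im"],f["d"]; X=cloud(P,d)
hsv=cv2.cvtColor(im,cv2.COLOR_RGB2HSV)
m=cv2.inRange(hsv,(10,60,90),(30,255,255)); m[:185]=0;m[290:]=0;m[:,:255]=0;m[:,382:]=0
c=max(cv2.findContours(cv2.morphologyEx(m,cv2.MORPH_CLOSE,np.ones((45,45))),0,2)[0],key=cv2.contourArea)
r=cv2.boxPoints(cv2.minAreaRect(c)); B=onplane(P,r,.018); print("board",B.round(4),B.mean(0)); print([np.linalg.norm(B[i]-B[i-1]).round(3) for i in range(4)])
sub=np.zeros((400,640),bool); sub[140:290,225:400]=1
Z=X[...,2]
for lo,hi,nm in ((.110,.119,"strap"),(.120,.131,"post/lug"),(.132,.22,"lever")):
    s=sub&(Z>lo)&(Z<hi); v,u=np.nonzero(s); 
    if len(u)==0: print(nm,0); continue
    print(nm,len(u),X[s].mean(0).round(4),u.min(),u.max(),v.min(),v.max())
    q=X[s][:,:2]; 
    if nm=="strap":
        (cx,cy),(w,h),a=cv2.minAreaRect(q.astype(np.float32)); vx=cv2.fitLine(q.astype(np.float32),cv2.DIST_HUBER,0,.001,.001).ravel(); print((cx,cy),(w,h),a,vx,np.arctan2(vx[1],vx[0]))
s=sub&(Z>.092)&(Z<.102); s[:, :355]=0; print("keeper",s.sum(),X[s].mean(0),np.ptp(X[s],0))
for nm,(u0,v0) in dict(pivot=(274,237)).items(): print(nm,onplane(P,[(u0,v0)],.126), X[v0-3:v0+4,u0-3:u0+4].reshape(-1,3).mean(0))
for nm,uv,z in (("tin",(240,256),.05),("jar",(329,176),.075),("gift",(388,213),.045),("keeper",(364,228),.098)): print(nm,onplane(P,[uv],z),X[uv[1],uv[0]])
big=cv2.resize(im[140:290,225:405],None,fx=4,fy=4,interpolation=cv2.INTER_CUBIC); save("topc.png",big)
```

```text
board [[ 0.5824  0.1532  0.018 ]
 [ 0.6313 -0.2071  0.018 ]
 [ 0.4098 -0.2297  0.018 ]
 [ 0.365   0.1193  0.018 ]] [ 0.49711756 -0.04107714  0.018     ]
[np.float64(0.22), np.float64(0.364), np.float64(0.223), np.float64(0.352)]
strap 993 [0.5764 0.0354 0.116 ] 267 368 151 243
(0.5952818989753723, -0.014055296778678894) (0.247369185090065, 0.27096647024154663) 5.163514137268066 [ 0.8564206  -0.5162788   0.57641876  0.03537364] -0.5425002
post/lug 172 [0.5199 0.0234 0.124 ] 268 372 152 241
lever 226 [ 0.6764 -0.0227  0.1725] 272 331 150 237
keeper 209 [ 0.50546508 -0.15020055  0.09695207] [0.11276026 0.04430802 0.00950712]
pivot [[0.47718185 0.09136385 0.126     ]] [0.47712166 0.0912881  0.12678084]
tin [[0.4273612  0.19100247 0.05      ]] [0.42743122 0.19142583 0.04748489]
jar [[ 0.65911638 -0.0536197   0.075     ]] [ 0.66010557 -0.053798    0.0707145 ]
gift [[ 0.56102023 -0.22808192  0.045     ]] [ 0.5606728  -0.22761772  0.0474561 ]
keeper [[ 0.51018289 -0.15166316  0.098     ]] [ 0.51035224 -0.15187695  0.09635323]
```

View pics/topc.png

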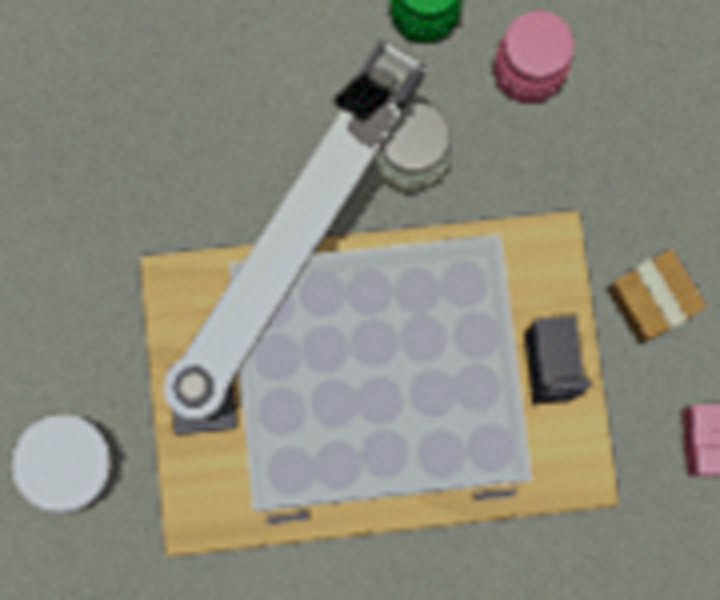

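Request:
servo_tool([
  {"slide":[0,0,-45],"dr":[0,0,0],"jaw":1},
  {"slide":[587,-446,-45],"dr":[0,0,-2.22],"jaw":1},
  {"slide":[587,-446,-45],"dr":[0,0,-2.22],"jaw":1},
  {"slide":[587,-446,-45],"dr":[0,0,-2.22],"jaw":1},
  {"slide":[587,-446,-45],"dr":[0,0,-2.22],"jaw":1},
  {"slide":[587,-446,-45],"dr":[0,0,-2.22],"jaw":1},
  {"slide":[587,-446,-45],"dr":[0,0,-2.22],"jaw":1},
  {"slide":[587,-446,-45],"dr":[0,0,-2.22],"jaw":1},
  {"slide":[587,-446,-45],"dr":[0,0,-2.22],"jaw":1},
  {"slide":[587,-446,-45],"dr":[0,0,-2.22],"jaw":1},
  {"slide":[587,-446,-45],"dr":[0,0,-2.22],"jaw":1},
  {"slide":[587,-446,-45],"dr":[0,0,-2.22],"jaw":1},
  {"slide":[587,-446,-45],"dr":[0,0,-2.22],"jaw":1},
  {"slide":[587,-446,-45],"dr":[0,0,-2.22],"jaw":1},
  {"slide":[587,-446,-45],"dr":[0,0,-2.22],"jaw":1},
  {"slide":[587,-446,-45],"dr":[0,0,-2.22],"jaw":1},
  {"slide":[587,-446,-45],"dr":[0,0,-2.22],"jaw":1},
  {"slide":[587,-446,-45],"dr":[0,0,-2.22],"jaw":1},
  {"slide":[587,-446,-45],"dr":[0,0,-2.22],"jaw":1},
  {"slide":[587,-446,-45],"dr":[0,0,-2.22],"jaw":1},
], force=30)

```text
t: 2.1
tool_pos: [0.6017, 0.0752, 0.4499]
orientation: [0.84, 3.027, -0.0]
force: [0.3, 0.6, 0.2]
opening: 0.0007
gripper_force: 0.0
```

Run:
```python
from h import *
s=read_state(); R=cv2.Rodrigues(s["orientation"])[0]; print(R.round(3), s["q"].round(3))
P=par("wrist"); im,d=read_camera("wrist"); save("w1.png",im); np.savez("w1.npz",im=im,d=d)
print("cam",-P[1].T@P[2]); X=cloud(P,d); Z=X[...,2]
m=(Z>.11)&(Z<.1195); 
q=X[m][:,:2].astype(np.float32); l=cv2.fitLine(q,cv2.DIST_HUBER,0,.001,.001).ravel(); print(m.sum(),l,np.arctan2(l[1],l[0]))
n=np.array([-l[1],l[0]]); o=(q-l[2:])@n; print(np.percentile(o,[2,50,98]))
piv=np.array([.4775,.092]); print("pivot off line",(piv-l[2:])@n, "grp",(s["tool_pos"][:2]-l[2:])@n, (s["tool_pos"][:2]-piv)@l[:2])
```

```text
[[-0.857  0.515  0.   ]
 [ 0.515  0.857 -0.   ]
 [-0.    -0.    -1.   ]] [ 0.04   0.133  1.403 -0.     1.605 -0.99 ]
cam [0.52963206 0.11804485 0.43153334]
5310 [ 0.84719473 -0.5312824   0.579303    0.03452078] -0.5601136
[-0.02127235  0.00032404  0.01863114]
pivot off line -0.005390062116112427 grp 0.04635105749808377 0.11416528177421359
```

View pics/w1.png

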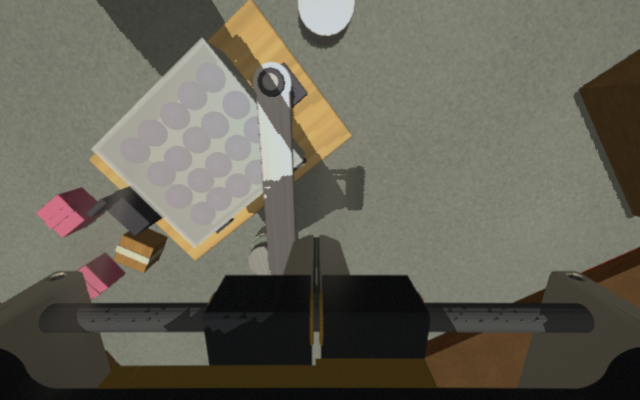

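The wrist view shows the pivot head at (272,81), the strap running down to the fingers at about (285,265), the keeper at (135,208) and the gift at (140,250). Nothing stands beneath the finger's descent point.

Run:
```python
from h import *
P=par("wrist"); f=np.load("w1.npz"); X=cloud(P,f["d"]); Z=X[...,2]
v,u=np.mgrid[:400,:640]
m=(Z>.12)&(Z<.132)&(v<110)&(abs(u-272)<40); q=X[m][:,:2]; c,r=cv2.minEnclosingCircle(q.astype(np.float32)); print("piv",m.sum(),q.mean(0),c,r,onplane(P,[(272,81)],.126))
m=(Z>.093)&(Z<.103)&(u<170)&(v>170)&(v<240); q=X[m][:,:2].astype(np.float32); print("keep",m.sum(),q.mean(0),cv2.minAreaRect(q))
m=(Z>.11)&(Z<.1195)&(v<230); piv=np.array(c)
q=X[m][:,:2]; e=q-piv; rr=np.hypot(*e.T); k=(rr>.03)&(rr<.2); a=np.arctan2(e[k,1],e[k,0]); print("angle mid",np.median(a))
for r0 in (.06,.09,.12,.15):
    k=abs(rr-r0)<.01; n=e[k]@np.array([.531,.847]); print(r0,k.sum(),np.percentile(n,[3,97]))
# lid/board yaw
m=(Z>.088)&(Z<.0985)&(u>85)&(u<320)&(v<250); rc=cv2.minAreaRect(X[m][:,:2].astype(np.float32)); print("lid",rc)
T=np.load("top0.npz"); Xt=cloud(par("top"),T["d"]); 
for nm,Y,ok in (("top",Xt,1),):
    Zt=Y[...,2]; m=(abs(Y[...,0]-.49)<.13)&(abs(Y[...,1]+.03)<.11)&(Zt>.088)&(Zt<.0985); print("lidtop",cv2.minAreaRect(Y[m][:,:2].astype(np.float32)))
    m=(abs(Y[...,0]-.5)<.06)&(abs(Y[...,1]+.155)<.04)&(Zt>.0935)&(Zt<.104);print("keeptop",m.sum(),Y[m].mean(0),cv2.minAreaRect(Y[m][:,:2].astype(np.float32)))
```

```text
piv 654 [0.4786646  0.09420515] (0.4821680188179016, 0.09256978332996368) 0.023847397416830063 [[0.47822874 0.096245   0.126     ]]
keep 2443 [ 0.50354666 -0.12311161] ((0.5041917562484741, -0.12979237735271454), (0.07529692351818085, 0.0916372761130333), 49.85741424560547)
angle mid -0.5199385185977631
0.06 535 [-0.01554621  0.01979026]
0.09 493 [-0.01404356  0.02080421]
0.12 434 [-0.01268543  0.02188584]
0.15 415 [-0.01168978  0.02287424]
lid ((0.4976937174797058, -0.05110009014606476), (0.17087872326374054, 0.23530100286006927), 7.768444538116455)
lidtop ((0.4981609880924225, -0.03850410878658295), (0.16997382044792175, 0.2066432386636734), 7.637173175811768)
keeptop 245 [ 0.50617266 -0.14493816  0.09686173] ((0.49647849798202515, -0.1434614658355713), (0.10973886400461197, 0.054588910192251205), 0.45448175072669983)
```

Request:
servo_tool([
  {"slide":[0,6,30],"dr":[0,0,0],"jaw":1},
  {"slide":[0,6,70],"dr":[0,0,0],"jaw":1},
  {"slide":[0,6,105],"dr":[0,0,0],"jaw":1},
  {"slide":[0,6,135],"dr":[0,0,0],"jaw":1},
  {"slide":[0,6,155],"dr":[0,0,0],"jaw":1},
  {"slide":[0,6,162],"dr":[0,0,0],"jaw":1},
  {"slide":[0,6,162],"dr":[0,0,0],"jaw":1},
])

```text
t: 2.85
tool_pos: [0.6047, 0.0808, 0.287]
orientation: [-0.838, -3.026, 0.001]
force: [-0.2, 1.4, 0.6]
opening: 0.0007
gripper_force: 0.0
```

```bash
cat > arc.py <<'E'
from h import *
import sys
piv=np.array([.478,.0935])
def rows(phis,ds,r=.115):
    s=read_state(); R=cv2.Rodrigues(s["orientation"])[0]; a0=np.arctan2(-R[1,0],-R[0,0])
    for f,d in zip(phis,ds):
        u=np.array([np.cos(f),np.sin(f)]); n=np.array([-u[1],u[0]])
        p=np.r_[piv+r*u+d*n,s["tool_pos"][2]]-s["tool_pos"]; l=R.T@p*1000
        print('{"slide": [%.0f, %.0f, 0], "dr": [0, 0, %.2f], "jaw": 1},'%(l[0],l[1],a0-f),end=' ')
E
python3 - <<'E'
from arc import *
rows(np.r_[[-.54]*3,np.linspace(-.54,-1.24,13)[1:]],np.r_[.047,.041,.035,[.035]*12])
E
```

```text
{"slide": [0, -7, 0], "dr": [0, 0, -0.00], "jaw": 1}, {"slide": [0, -13, 0], "dr": [0, 0, -0.00], "jaw": 1}, {"slide": [0, -19, 0], "dr": [0, 0, -0.00], "jaw": 1}, {"slide": [-2, -26, 0], "dr": [0, 0, 0.06], "jaw": 1}, {"slide": [-3, -33, 0], "dr": [0, 0, 0.12], "jaw": 1}, {"slide": [-4, -40, 0], "dr": [0, 0, 0.17], "jaw": 1}, {"slide": [-5, -47, 0], "dr": [0, 0, 0.23], "jaw": 1}, {"slide": [-5, -54, 0], "dr": [0, 0, 0.29], "jaw": 1}, {"slide": [-5, -61, 0], "dr": [0, 0, 0.35], "jaw": 1}, {"slide": [-4, -68, 0], "dr": [0, 0, 0.41], "jaw": 1}, {"slide": [-3, -75, 0], "dr": [0, 0, 0.47], "jaw": 1}, {"slide": [-2, -82, 0], "dr": [0, 0, 0.52], "jaw": 1}, {"slide": [-0, -88, 0], "dr": [0, 0, 0.58], "jaw": 1}, {"slide": [2, -95, 0], "dr": [0, 0, 0.64], "jaw": 1}, {"slide": [5, -102, 0], "dr": [0, 0, 0.70], "jaw": 1},
```

Request:
servo_tool([
  {"slide":[0,-7,0],"dr":[0,0,0],"jaw":1},
  {"slide":[0,-13,0],"dr":[0,0,0],"jaw":1},
  {"slide":[0,-19,0],"dr":[0,0,0],"jaw":1},
  {"slide":[-2,-26,0],"dr":[0,0,0.06],"jaw":1},
  {"slide":[-3,-33,0],"dr":[0,0,0.12],"jaw":1},
  {"slide":[-4,-40,0],"dr":[0,0,0.17],"jaw":1},
])

```text
t: 3.45
tool_pos: [0.5884, 0.0448, 0.2893]
orientation: [1.093, 2.942, 0.003]
force: [0.9, 2.0, 1.9]
opening: 0.0008
gripper_force: 1.4
```

Run:
```python
from arc import *
print(read_state()["force"])
im,d=read_camera("top"); X=cloud(par("top"),d); Z=X[...,2]
e=X[...,:2]-piv; r=np.hypot(e[...,0],e[...,1]); m=(Z>.112)&(Z<.1195)&(r>.05)&(r<.24)&(X[...,0]>.5)
print(m.sum(),np.median(np.arctan2(e[m][:,1],e[m][:,0])))
rows(np.linspace(-.72,-1.26,10)[1:],[.035]*9)
```

```text
[0.8820763  1.97350555 1.86710144]
369 -0.7304976047479012
{"slide": [-1, -7, 0], "dr": [0, 0, 0.07], "jaw": 1}, {"slide": [-3, -14, 0], "dr": [0, 0, 0.13], "jaw": 1}, {"slide": [-4, -21, 0], "dr": [0, 0, 0.19], "jaw": 1}, {"slide": [-4, -29, 0], "dr": [0, 0, 0.25], "jaw": 1}, {"slide": [-5, -36, 0], "dr": [0, 0, 0.31], "jaw": 1}, {"slide": [-4, -43, 0], "dr": [0, 0, 0.37], "jaw": 1}, {"slide": [-4, -50, 0], "dr": [0, 0, 0.43], "jaw": 1}, {"slide": [-2, -57, 0], "dr": [0, 0, 0.49], "jaw": 1}, {"slide": [-1, -64, 0], "dr": [0, 0, 0.55], "jaw": 1},
```

Request:
servo_tool([
  {"slide":[-1,-7,0],"dr":[0,0,0.07],"jaw":1},
  {"slide":[-3,-14,0],"dr":[0,0,0.13],"jaw":1},
  {"slide":[-4,-21,0],"dr":[0,0,0.19],"jaw":1},
  {"slide":[-4,-29,0],"dr":[0,0,0.25],"jaw":1},
  {"slide":[-5,-36,0],"dr":[0,0,0.31],"jaw":1},
  {"slide":[-4,-43,0],"dr":[0,0,0.37],"jaw":1},
  {"slide":[-4,-50,0],"dr":[0,0,0.43],"jaw":1},
  {"slide":[-2,-57,0],"dr":[0,0,0.49],"jaw":1},
  {"slide":[-1,-64,0],"dr":[0,0,0.55],"jaw":1},
])

```text
t: 4.4
tool_pos: [0.5474, -0.0043, 0.2889]
orientation: [1.85, 2.536, 0.003]
force: [2.9, 3.2, 1.5]
opening: 0.0003
gripper_force: 1.2
```

Run:
```python
from arc import *
print(read_state()["force"])
im,d=read_camera("top"); X=cloud(par("top"),d); Z=X[...,2]
e=X[...,:2]-piv; r=np.hypot(e[...,0],e[...,1]); m=(Z>.112)&(Z<.1195)&(r>.05)&(r<.24)&(X[...,1]<.06)
print(m.sum(),np.median(np.arctan2(e[m][:,1],e[m][:,0])))
rows(np.linspace(-1.26,-1.50,9)[1:],[.035]*8)
```

```text
[2.86396076 3.22132137 1.49395158]
330 -1.2721472437231935
{"slide": [-1, -4, 0], "dr": [0, 0, 0.03], "jaw": 1}, {"slide": [-2, -7, 0], "dr": [0, 0, 0.06], "jaw": 1}, {"slide": [-3, -11, 0], "dr": [0, 0, 0.09], "jaw": 1}, {"slide": [-4, -14, 0], "dr": [0, 0, 0.12], "jaw": 1}, {"slide": [-4, -18, 0], "dr": [0, 0, 0.15], "jaw": 1}, {"slide": [-5, -22, 0], "dr": [0, 0, 0.18], "jaw": 1}, {"slide": [-5, -25, 0], "dr": [0, 0, 0.21], "jaw": 1}, {"slide": [-5, -29, 0], "dr": [0, 0, 0.24], "jaw": 1},
```

Request:
servo_tool([
  {"slide":[-1,-4,0],"dr":[0,0,0.03],"jaw":1},
  {"slide":[-2,-7,0],"dr":[0,0,0.06],"jaw":1},
  {"slide":[-3,-11,0],"dr":[0,0,0.09],"jaw":1},
  {"slide":[-4,-14,0],"dr":[0,0,0.12],"jaw":1},
  {"slide":[-4,-16,0],"dr":[0,0,0.15],"jaw":1},
  {"slide":[-5,-18,0],"dr":[0,0,0.18],"jaw":1},
  {"slide":[-5,-18,0],"dr":[0,0,0.18],"jaw":1},
])

```text
t: 5.15
tool_pos: [0.5313, -0.0145, 0.2876]
orientation: [-2.072, -2.361, 0.001]
force: [1.5, -1.2, 1.4]
opening: 0.0005
gripper_force: 0.5
```

Request:
servo_tool([
  {"slide":[0,-1,0],"dr":[0,0,0],"jaw":1},
  {"slide":[0,-2,0],"dr":[0,0,0],"jaw":1},
  {"slide":[0,-2,0],"dr":[0,0,0],"jaw":1},
])

```text
t: 5.45
tool_pos: [0.5295, -0.0147, 0.2876]
orientation: [2.07, 2.363, -0.001]
force: [1.6, -2.3, 0.8]
opening: 0.0002
gripper_force: 0.9
```

Request:
servo_tool([
  {"slide":[0,-1,0],"dr":[0,0,0],"jaw":1},
  {"slide":[0,-2,0],"dr":[0,0,0],"jaw":1},
  {"slide":[0,-2,0],"dr":[0,0,0],"jaw":1},
])

```text
t: 5.75
tool_pos: [0.5274, -0.0149, 0.2877]
orientation: [-2.07, -2.363, 0.0]
force: [1.3, -0.7, -0.0]
opening: 0.0001
gripper_force: 0.8
```

Request:
servo_tool([
  {"slide":[0,-1,0],"dr":[0,0,0],"jaw":1},
  {"slide":[0,-2,0],"dr":[0,0,0],"jaw":1},
  {"slide":[0,-2,0],"dr":[0,0,0],"jaw":1},
])

```text
t: 6.05
tool_pos: [0.526, -0.0151, 0.2878]
orientation: [2.069, 2.362, 0.002]
force: [7.5, -1.0, -3.8]
opening: 0.0007
gripper_force: 3.4
```

Run:
```python
from arc import *
print(read_state()["force"])
im,d=read_camera("top"); X=cloud(par("top"),d); Z=X[...,2]
e=X[...,:2]-piv; r=np.hypot(e[...,0],e[...,1]); m=(Z>.112)&(Z<.1195)&(r>.05)&(r<.24)&(X[...,1]<.06)
print(m.sum(),np.median(np.arctan2(e[m][:,1],e[m][:,0])))
save("t2.png",cv2.resize(im[140:290,225:405],None,fx=4,fy=4,interpolation=cv2.INTER_CUBIC))
```

```text
[ 7.5416347  -0.96580521 -3.82704882]
328 -1.475901107414682
```

View pics/t2.png

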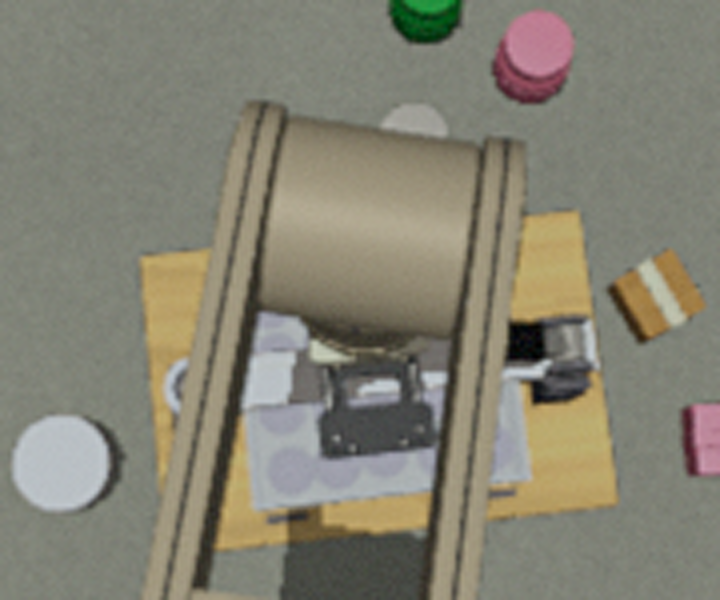

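The strap lies across the lid, its end over the keeper at about (560,350) and against the lug at (560,388), and the contact force has jumped from 1.3 to 7.5 N, so it is at the stop. I give it one more small nudge, then retreat sideways and up.

Request:
servo_tool([
  {"slide":[0,-1,0],"dr":[0,0,0],"jaw":1},
  {"slide":[0,-1,0],"dr":[0,0,0],"jaw":1},
])

```text
t: 6.3
tool_pos: [0.5256, -0.0152, 0.2879]
orientation: [2.068, 2.361, 0.005]
force: [12.3, -0.7, -7.9]
opening: 0.0006
gripper_force: 5.8
```

Request:
servo_tool([
  {"slide":[0,8,0],"dr":[0,0,0],"jaw":1},
  {"slide":[0,25,0],"dr":[0,0,0],"jaw":1},
  {"slide":[0,25,-40],"dr":[0,0,0],"jaw":1},
  {"slide":[0,25,-90],"dr":[0,0,0],"jaw":1},
  {"slide":[0,25,-140],"dr":[0,0,0],"jaw":1},
  {"slide":[0,25,-160],"dr":[0,0,0],"jaw":1},
  {"slide":[0,25,-160],"dr":[0,0,0],"jaw":1},
])

```text
t: 7.0
tool_pos: [0.55, -0.0118, 0.4524]
orientation: [2.067, 2.36, 0.006]
force: [-0.2, 0.2, 1.1]
opening: 0.0003
gripper_force: 0.0
```

Run:
```python
from arc import *
s=read_state();R=cv2.Rodrigues(s["orientation"])[0]; print(s["tool_pos"],np.arctan2(-R[1,0],-R[0,0]),s["q"].round(2))
P=par("wrist"); im,d=read_camera("wrist"); save("w2.png",im); np.savez("w2.npz",im=im,d=d); X=cloud(P,d); Z=X[...,2]
e=X[...,:2]-piv; r=np.hypot(e[...,0],e[...,1]); m=(Z>.112)&(Z<.1195)&(r>.05)&(r<.24)&(X[...,1]<.06)
print(m.sum(),np.median(np.arctan2(e[m][:,1],e[m][:,0])))
# lever / hinge points
m=(Z>.13)&(Z<.23)&(abs(X[...,0]-.505)<.06)&(X[...,1]<-.05)&(X[...,1]>-.22); v,u=np.nonzero(m); print(m.sum(),u.min(),u.max(),v.min(),v.max())
for lo in np.arange(.13,.22,.01):
    k=m&(Z>lo)&(Z<lo+.01)
    if k.sum()>5: print(round(lo,3),k.sum(),X[k].mean(0).round(4),np.percentile(X[k],[3,97],axis=0).round(3)[:,:2].tolist())
```

```text
[ 0.55003598 -0.01182059  0.45238835] -1.438592764279428 [-0.11 -0.02  1.56  0.    1.6  -0.25]
3907 -1.4293872385337572Traceback (most recent call last):
  File "<stdin>", line 7, in <module>
    return umr_minimum(a, axis, None, out, keepdims, initial, where)
ValueError: zero-size array to reduction operation minimum which has no identity
```

View pics/w2.png

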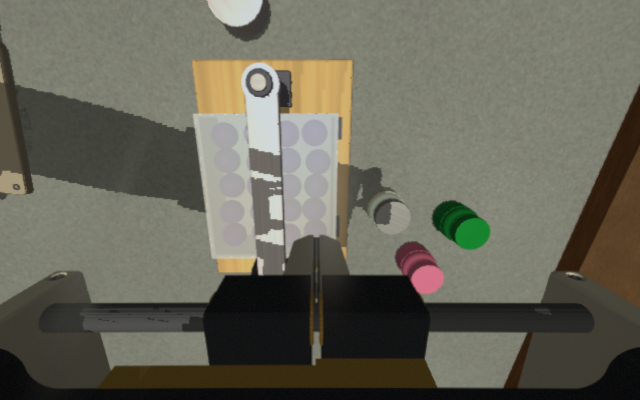

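Wrist view: the strap runs from the pivot (258,82) straight down to (270,270), parallel to the board edges, and tray and jar (390,212) are undisturbed. Now I locate the lever with the top and scene depth.

Run:
```python
from arc import *
u=np.array([.1155,-.9933]); n=np.array([.9933,.1155])
for c in ("top","scene"):
    im,d=read_camera(c); X=cloud(par(c),d); Z=X[...,2]; e=X[...,:2]-piv; a=e@u; b=e@n
    k=(Z>.112)&(Z<.1195)&(a>.03)&(a<.23)&(abs(b)<.05)&(X[...,0]<.6)
    print(c,"strap",k.sum(),[(r,np.median(b[k&(abs(a-r)<.02)]).round(4)) for r in (.05,.1,.15,.2)])
    for lo in np.arange(.12,.23,.01):
        k=(Z>lo)&(Z<lo+.01)&(a>.13)&(a<.29)&(abs(b)<.04)
        if k.sum()>5: print(round(lo,3),k.sum(),"a",np.percentile(a[k],[5,50,95]).round(3),"b",np.percentile(b[k],[5,50,95]).round(3))
    if c=="scene": save("s2.png",cv2.resize(im[110:290,230:470],None,fx=3,fy=3))
    print("tool",(read_state()["tool_pos"][:2]-piv)@np.c_[u,n])
```

```text
top strap 252 [(0.05, np.float64(0.0022)), (0.1, np.float64(nan)), (0.15, np.float64(-0.0126)), (0.2, np.float64(nan))]
0.12 44 a [0.236 0.248 0.263] b [-0.023 -0.018  0.015]
0.13 22 a [0.236 0.246 0.263] b [-0.011  0.008  0.025]
0.14 79 a [0.24  0.252 0.261] b [-0.01   0.006  0.023]
0.15 18 a [0.237 0.243 0.246] b [-0.001  0.006  0.015]
0.16 15 a [0.233 0.236 0.239] b [-0.     0.006  0.014]
0.18 24 a [0.222 0.225 0.228] b [-0.005  0.006  0.018]
0.19 15 a [0.216 0.219 0.221] b [-0.006  0.002  0.013]
tool [0.11284212 0.0586613 ]
scene strap 871 [(0.05, np.float64(0.0048)), (0.1, np.float64(0.0065)), (0.15, np.float64(0.0061)), (0.2, np.float64(0.0085))]
0.12 54 a [0.199 0.238 0.26 ] b [-0.02   0.023  0.027]
0.13 51 a [0.233 0.238 0.259] b [-0.008  0.016  0.026]
0.14 61 a [0.234 0.24  0.257] b [-0.008  0.015  0.025]
0.18 11 a [0.208 0.212 0.217] b [0.004 0.018 0.019]
0.19 13 a [0.202 0.209 0.216] b [0.008 0.018 0.02 ]
0.2 13 a [0.195 0.199 0.206] b [0.014 0.019 0.021]
0.21 17 a [0.193 0.196 0.202] b [0.01  0.016 0.019]
tool [0.11281875 0.05844211]
  return _methods._mean(a, axis=axis, dtype=dtype,
  ret = ret.dtype.type(ret / rcount)
```

View pics/s2.png

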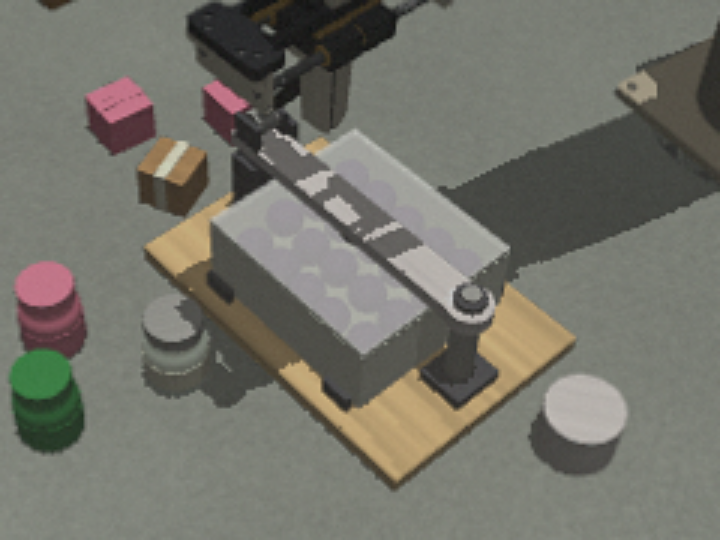

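Scene view: strap seated across the lid with its end on the keeper and the lever raised beside it; jar (175,345), gift (172,175) and tin (585,425) are in place. The lever's centre lies about 6 mm to the +x side of my nominal line, so I move above it and start down.

Request:
servo_tool([
  {"slide":[-40,-25,0],"dr":[0,0,0],"jaw":1},
  {"slide":[-75,-45,0],"dr":[0,0,0],"jaw":1},
  {"slide":[-89,-54,0],"dr":[0,0,0],"jaw":1},
  {"slide":[-89,-54,15],"dr":[0,0,0],"jaw":1},
  {"slide":[-89,-54,30],"dr":[0,0,0],"jaw":1},
  {"slide":[-89,-54,40],"dr":[0,0,0],"jaw":1},
  {"slide":[-89,-54,50],"dr":[0,0,0],"jaw":1},
  {"slide":[-89,-54,60],"dr":[0,0,0],"jaw":1},
  {"slide":[-89,-54,65],"dr":[0,0,0],"jaw":1},
  {"slide":[-89,-54,70],"dr":[0,0,0],"jaw":1},
])

```text
t: 8.15
tool_pos: [0.5111, -0.1005, 0.3883]
orientation: [2.057, 2.365, 0.03]
force: [1.8, -0.1, 4.1]
opening: 0.0004
gripper_force: 1.0
```

Request:
servo_tool([
  {"slide":[0,0,8],"dr":[0,0,0],"jaw":1},
  {"slide":[0,0,16],"dr":[0,0,0],"jaw":1},
  {"slide":[0,0,24],"dr":[0,0,0],"jaw":1},
  {"slide":[0,0,32],"dr":[0,0,0],"jaw":1},
  {"slide":[0,0,40],"dr":[0,0,0],"jaw":1},
  {"slide":[0,0,46],"dr":[0,0,0],"jaw":1},
  {"slide":[0,0,50],"dr":[0,0,0],"jaw":1},
  {"slide":[0,0,50],"dr":[0,0,0],"jaw":1},
])

```text
t: 8.95
tool_pos: [0.5081, -0.107, 0.3286]
orientation: [2.07, 2.362, 0.003]
force: [1.1, 5.6, 9.5]
opening: 0.0003
gripper_force: 4.9
```

Request:
servo_tool([
  {"slide":[0,0,1],"dr":[0,0,0],"jaw":1},
  {"slide":[0,0,2],"dr":[0,0,0],"jaw":1},
  {"slide":[0,0,2],"dr":[0,0,0],"jaw":1},
])

```text
t: 9.25
tool_pos: [0.5086, -0.1069, 0.3284]
orientation: [2.068, 2.361, 0.006]
force: [-1.6, 7.6, 19.8]
opening: 0.0004
gripper_force: 9.6
```

The tip stands at 142 mm and the force rose by 10 N within 0.2 mm, so the lever is at its stop. I lift off and check.

Request:
servo_tool([
  {"slide":[0,0,3],"dr":[0,0,0],"jaw":1},
  {"slide":[0,0,3],"dr":[0,0,0],"jaw":1},
  {"slide":[0,0,-5],"dr":[0,0,0],"jaw":1},
  {"slide":[0,0,-40],"dr":[0,0,0],"jaw":1},
  {"slide":[0,0,-90],"dr":[0,0,0],"jaw":1},
  {"slide":[0,20,-130],"dr":[0,0,0],"jaw":1},
  {"slide":[0,70,-130],"dr":[0,0,0],"jaw":1},
  {"slide":[0,120,-130],"dr":[0,0,0],"jaw":1},
  {"slide":[0,170,-130],"dr":[0,0,0],"jaw":1},
  {"slide":[0,200,-130],"dr":[0,0,0],"jaw":1},
  {"slide":[0,200,-130],"dr":[0,0,0],"jaw":1},
])

```text
t: 10.35
tool_pos: [0.7084, -0.0807, 0.4505]
orientation: [-2.066, -2.36, 0.005]
force: [0.4, -0.7, -1.3]
opening: 0.0003
gripper_force: 0.0
```

Run:
```python
from arc import *
u=np.array([.14,-.9902]); n=np.array([.9902,.14]); print(read_state()["tool_pos"],read_state()["force"])
ims=[]
for c in ("top","scene","wrist"):
    im,d=read_camera(c); X=cloud(par(c),d); Z=X[...,2]; e=X[...,:2]-piv; a=e@u; b=e@n
    k=(Z>.112)&(Z<.1195)&(a>.03)&(a<.15)&(abs(b)<.05); print(c,k.sum(),np.median(np.arctan2(e[k][:,1],e[k][:,0])) if k.sum() else 0)
    for r in np.arange(.15,.25,.015):
        k=(Z>.12)&(Z<.25)&(abs(a-r)<.007)&(abs(b)<.015)
        if k.sum()>3: print("  lever r",round(r,3),"z",np.median(Z[k]).round(4),k.sum())
    ims.append(im[110:290,220:460])
save("fin.png",cv2.resize(np.hstack(ims[:2]),(800,300)))
```

```text
[ 0.70841976 -0.08073614  0.45052608] [ 0.36650939 -0.68696492 -1.30156064]
top 15 -1.003380730626129
scene 557 -1.3123578298479002
  lever r 0.15 z 0.1398 16
  lever r 0.165 z 0.1422 21
  lever r 0.18 z 0.1418 21
  lever r 0.195 z 0.1423 19
  lever r 0.21 z 0.1401 11
  lever r 0.225 z 0.1398 7
  lever r 0.24 z 0.1415 26
wrist 1705 -1.269039249566166
  lever r 0.15 z 0.1207 124
  lever r 0.165 z 0.1454 190
  lever r 0.18 z 0.1454 170
  lever r 0.195 z 0.1453 151
  lever r 0.21 z 0.1435 101
  lever r 0.225 z 0.1434 85
  lever r 0.24 z 0.1448 187
```

View pics/fin.png

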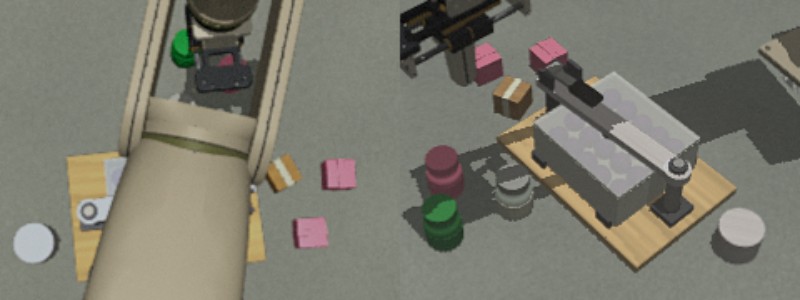

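The lever lies flat along the strap, with its top level at 142 mm. The strap angle estimate is biased near the pivot, so I check it with a line fit.

Run:
```python
from arc import *
u=np.array([.14,-.9902]); n=np.array([.9902,.14])
w=np.load("w2.npz"); 
for nm,c,(im,d),P in (("now","wrist",read_camera("wrist"),par("wrist")),("scene","scene",read_camera("scene"),par("scene"))):
    X=cloud(P,d); Z=X[...,2]; e=X[...,:2]-piv; a=e@u; b=e@n
    k=(Z>.108)&(Z<.124)&(a>.02)&(a<.15)&(abs(b)<.035); l=cv2.fitLine(X[k][:,:2].astype(np.float32),cv2.DIST_HUBER,0,.001,.001).ravel(); print(nm,k.sum(),np.arctan(l[1]/l[0]))
    for lo,hi,t in ((.025,.06,"near"),(.11,.15,"far")):
        q=k&(a>lo)&(a<hi); print(t,np.percentile(b[q],[3,97]).round(4))
    k=(Z>.139)&(Z<.149)&(a>.16)&(a<.26)&(abs(b)<.035); print("lever/cheeks b",np.percentile(b[k],[3,50,97]).round(4))
    k=(Z>.121)&(Z<.128)&(a>.225)&(a<.28)&(abs(b)<.06); print("lug",k.sum(),np.percentile(b[k],[3,97]).round(4) if k.sum() else 0)
    k=(Z>.085)&(Z<.098)&(a>.03)&(a<.21)&(abs(b)<.1); print("lid",cv2.minAreaRect(X[k][:,:2].astype(np.float32)))
```

```text
now 5283 -1.3551776
near [-0.0127  0.0223]
far [-0.0066  0.0278]
lever/cheeks b [0.0012 0.0164 0.0334]
lug 283 [-0.0297  0.0355]
lid ((0.4942021071910858, -0.025372087955474854), (0.17229174077510834, 0.17996881902217865), 8.012470245361328)
scene 685 -1.3588257
near [-0.0111  0.0245]
far [-0.0051  0.0302]
lever/cheeks b [0.0025 0.0172 0.0322]
lug 42 [-0.0271  0.0389]
lid ((0.49586617946624756, -0.025175534188747406), (0.175653338432312, 0.1798320859670639), 7.959336757659912)
```

Run:
```python
from arc import *
im,d=read_camera("wrist"); save("w3.png",im)
```

```text
(no output)
```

View pics/w3.png

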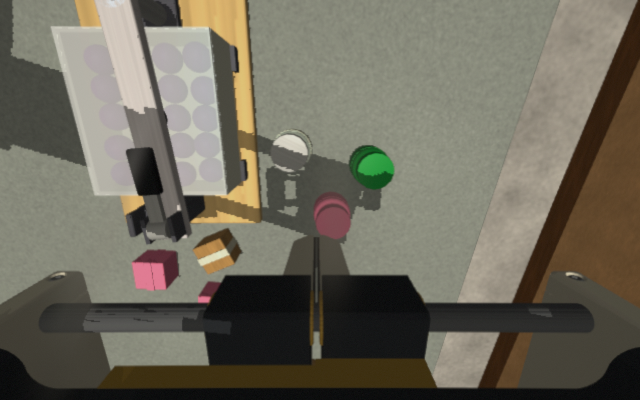

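Run:
```python
from arc import *
u=np.array([.14,-.9902]); n=np.array([.9902,.14])
P=par("wrist"); im,d=read_camera("wrist"); X=cloud(P,d); Z=X[...,2]; e=X[...,:2]-piv; a=e@u; b=e@n
for lo,hi in ((.093,.101),(.112,.119),(.12,.128),(.136,.15)):
    k=(Z>lo)&(Z<hi)&(a>.235)&(a<.268)&(abs(b)<.06); print(lo,np.histogram(b[k],np.arange(-.06,.061,.005))[0])
print("lidz",[ (x,np.percentile(b[(Z>.085)&(Z<.098)&(abs(a-x)<.01)],[1,99]).round(4)) for x in (.06,.1,.15,.19)])
# previous wrist view w2 used camera pose at tool (0.5500,-0.0118,0.4524), yaw-equal: reuse pose relation
s=read_state(); R=cv2.Rodrigues(s["orientation"])[0]; p,Rc,t=P; Cw=-Rc.T@t
Ct=R.T@(Cw-s["tool_pos"]); R2=cv2.Rodrigues(np.array([2.067,2.36,.006]))[0]; Rc2=Rc@R@R2.T; C2=R2@Ct+np.array([.55,-.0118,.4524])
X=cloud((p,Rc2,-Rc2@C2),np.load("w2.npz")["d"]); Z=X[...,2]; e=X[...,:2]-piv; a=e@u; b=e@n
k=(Z>.108)&(Z<.124)&(a>.02)&(a<.15)&(abs(b)<.035); l=cv2.fitLine(X[k][:,:2].astype(np.float32),cv2.DIST_HUBER,0,.001,.001).ravel(); print("w2",np.arctan(l[1]/l[0]))
for lo,hi in ((.025,.06),(.11,.15)):
    q=k&(a>lo)&(a<hi); print(np.percentile(b[q],[3,97]).round(4))
print("lidz",[ (x,np.percentile(b[(Z>.085)&(Z<.098)&(abs(a-x)<.01)],[1,99]).round(4)) for x in (.06,.1,.15)])
```

```text
0.093 [ 0  0  0  0  0  0  0 23  1  0  0  0  0  0  0  0  0  0  0  0  0  0  0  0]
0.112 [ 0  0  0  0  0  0  0 73  0  0  0  0  0  0  3  9  2  0 47 30  0  0  0  0]
0.12 [  0   0   0   0   0   5  84 103   0   0   0   0   0   0   0   0   0   0
  43  30   0   0   0   0]
0.136 [  0   0   0   0   0   0   0   0   0   0   0  15  98  76  81  84  87 112
 128  42   0   0   0   0]
lidz [(0.06, array([-0.0845,  0.0845])), (0.1, array([-0.084 ,  0.0842])), (0.15, array([-0.0845,  0.0839])), (0.19, array([-0.0851,  0.0836]))]
w2 -1.4316019
[-0.0173  0.0171]
[-0.0179  0.0176]
lidz [(0.06, array([-0.0845,  0.0839])), (0.1, array([-0.0848,  0.0834])), (0.15, array([-0.0852,  0.0829]))]
```

The fit shows that the strap was exactly at its stop after the push (-1.432 rad, parallel to the lid). It then slipped back by about 0.07 rad (16 mm at the end) during the lever press. To keep the order right, I will raise the lever again, reseat the strap, and press with a bias towards the stop. First I move above the lever plate with the jaw open.

Request:
servo_tool([
  {"slide":[8,-45,0],"dr":[0,0,0],"jaw":0},
  {"slide":[16,-95,0],"dr":[0,0,-0.04],"jaw":0},
  {"slide":[24,-145,0],"dr":[0,0,-0.08],"jaw":0},
  {"slide":[32,-180,0],"dr":[0,0,-0.08],"jaw":0},
  {"slide":[32,-191,0],"dr":[0,0,-0.08],"jaw":0},
  {"slide":[32,-191,0],"dr":[0,0,-0.08],"jaw":0},
  {"slide":[32,-191,20],"dr":[0,0,-0.08],"jaw":0},
  {"slide":[32,-191,40],"dr":[0,0,-0.08],"jaw":0},
  {"slide":[32,-191,60],"dr":[0,0,-0.08],"jaw":0},
  {"slide":[32,-191,70],"dr":[0,0,-0.08],"jaw":0},
  {"slide":[32,-191,70],"dr":[0,0,-0.08],"jaw":0},
])

```text
t: 11.8
tool_pos: [0.5125, -0.0745, 0.3842]
orientation: [-1.973, -2.442, 0.002]
force: [-0.6, 0.0, -0.2]
opening: 0.084
gripper_force: 0.0
```

Run:
```python
from arc import *
s=read_state(); R=cv2.Rodrigues(s["orientation"])[0]; a0=np.arctan2(-R[1,0],-R[0,0]); print(s["tool_pos"],a0,s["opening"])
e=s["tool_pos"][:2]-piv; print("r",np.hypot(*e),"ang",np.arctan2(e[1],e[0]))
X=cloud(par("scene"),read_camera("scene")[1]); Z=X[...,2]; t=X-s["tool_pos"]; l=t@R
k=(Z>.136)&(Z<.149)&(abs(l[...,0])<.03)&(abs(l[...,1])<.04); print("plate in tool y",k.sum(),np.percentile(l[k],[3,50,97],axis=0).round(4))
```

```text
[ 0.51250115 -0.07445251  0.38415018] -1.3589382082880097 0.08398784091884626
r 0.17145954430201898 ang -1.368192719863619
plate in tool y 172 [[-0.028  -0.007   0.2393]
 [-0.0035  0.007   0.242 ]
 [ 0.0177  0.0177  0.247 ]]
```

Request:
servo_tool([
  {"slide":[0,5,15],"dr":[0,0,0],"jaw":0},
  {"slide":[0,5,30],"dr":[0,0,0],"jaw":0},
  {"slide":[0,5,45],"dr":[0,0,0],"jaw":0},
  {"slide":[0,5,60],"dr":[0,0,0],"jaw":0},
  {"slide":[0,5,70],"dr":[0,0,0],"jaw":0},
  {"slide":[0,5,73],"dr":[0,0,0],"jaw":0},
  {"slide":[0,5,73],"dr":[0,0,0],"jaw":0},
])

```text
t: 12.55
tool_pos: [0.517, -0.0733, 0.3121]
orientation: [-1.973, -2.443, 0.001]
force: [0.3, 0.5, -0.1]
opening: 0.0931
gripper_force: 0.0
```

Request:
servo_tool([
  {"slide":[0,0,0],"dr":[0,0,0],"jaw":1},
  {"slide":[0,0,0],"dr":[0,0,0],"jaw":1},
  {"slide":[0,0,0],"dr":[0,0,0],"jaw":1},
  {"slide":[0,0,0],"dr":[0,0,0],"jaw":1},
  {"slide":[0,0,0],"dr":[0,0,0],"jaw":1},
  {"slide":[0,0,0],"dr":[0,0,0],"jaw":1},
  {"slide":[0,0,0],"dr":[0,0,0],"jaw":1},
  {"slide":[0,0,0],"dr":[0,0,0],"jaw":1},
  {"slide":[0,0,0],"dr":[0,0,0],"jaw":1},
  {"slide":[0,0,0],"dr":[0,0,0],"jaw":1},
], force=18)

```text
t: 13.55
tool_pos: [0.5171, -0.0735, 0.3127]
orientation: [-1.974, -2.444, 0.001]
force: [-0.6, -1.0, 0.3]
opening: 0.0259
gripper_force: 18.0
```

Request:
servo_tool([
  {"slide":[0,0,-6],"dr":[0,0,0],"jaw":1},
  {"slide":[-1,0,-12],"dr":[0,0,0],"jaw":1},
  {"slide":[-2,0,-18],"dr":[0,0,0],"jaw":1},
  {"slide":[-4,0,-23],"dr":[0,0,0],"jaw":1},
  {"slide":[-5,0,-29],"dr":[0,0,0],"jaw":1},
  {"slide":[-8,0,-34],"dr":[0,0,0],"jaw":1},
  {"slide":[-11,0,-39],"dr":[0,0,0],"jaw":1},
  {"slide":[-14,0,-44],"dr":[0,0,0],"jaw":1},
  {"slide":[-17,0,-49],"dr":[0,0,0],"jaw":1},
  {"slide":[-21,0,-53],"dr":[0,0,0],"jaw":1},
  {"slide":[-25,0,-57],"dr":[0,0,0],"jaw":1},
  {"slide":[-30,0,-61],"dr":[0,0,0],"jaw":1},
  {"slide":[-32,0,-63],"dr":[0,0,0],"jaw":1},
  {"slide":[-32,0,-63],"dr":[0,0,0],"jaw":1},
])

```text
t: 14.95
tool_pos: [0.5242, -0.1053, 0.3764]
orientation: [1.974, 2.442, -0.0]
force: [-1.3, -1.2, -2.6]
opening: 0.0258
gripper_force: 18.0
```

Request:
servo_tool([
  {"slide":[0,0,0],"dr":[0,0,0],"jaw":0},
  {"slide":[0,0,0],"dr":[0,0,0],"jaw":0},
  {"slide":[0,0,0],"dr":[0,0,0],"jaw":0},
  {"slide":[0,0,0],"dr":[0,0,0],"jaw":0},
  {"slide":[0,0,-20],"dr":[0,0,0],"jaw":0},
  {"slide":[0,0,-60],"dr":[0,0,0],"jaw":0},
  {"slide":[0,0,-85],"dr":[0,0,0],"jaw":0},
  {"slide":[45,40,-85],"dr":[0,0,0],"jaw":1},
  {"slide":[85,60,-85],"dr":[0,0,0],"jaw":1},
  {"slide":[85,60,-85],"dr":[0,0,0],"jaw":1},
], force=30)

```text
t: 15.95
tool_pos: [0.5656, -0.0046, 0.461]
orientation: [-1.969, -2.448, -0.003]
force: [-0.2, -0.0, -1.1]
opening: 0.0621
gripper_force: 0.0
```

```bash
cat > chk.py <<'E'
from arc import *
u=np.array([.14,-.9902]); n=np.array([.9902,.14])
s=read_state(); R=cv2.Rodrigues(s["orientation"])[0]; print("tool",s["tool_pos"],"yaw",np.arctan2(-R[1,0],-R[0,0]),"a,b",(s["tool_pos"][:2]-piv)@np.c_[u,n],s["opening"])
for c in ("wrist","scene"):
    P=par(c); im,d=read_camera(c); X=cloud(P,d); Z=X[...,2]; e=X[...,:2]-piv; a=e@u; b=e@n
    k=(Z>.108)&(Z<.124)&(a>.02)&(a<.15)&(abs(b)<.035)
    if k.sum()>200: l=cv2.fitLine(X[k][:,:2].astype(np.float32),cv2.DIST_HUBER,0,.001,.001).ravel(); print(c,k.sum(),"strap",np.arctan(l[1]/l[0]))
    print(c,[(t,np.percentile(b[k&(a>lo)&(a<hi)],[3,97]).round(4)) for lo,hi,t in ((.025,.06,"near"),(.11,.15,"far")) if (k&(a>lo)&(a<hi)).sum()])
    for r in np.arange(.155,.25,.015):
        q=(Z>.13)&(Z<.25)&(abs(a-r)<.007)&(abs(b)<.04)
        if q.sum()>3: print("  lever r",round(r,3),"z",np.median(Z[q]).round(3),"b",np.percentile(b[q],[5,95]).round(3),q.sum())
E
python3 chk.py
```

```text
tool [ 0.5655842  -0.00460446  0.46100836] yaw -1.3547375387852614 a,b [0.10940482 0.07299125] 0.062125229430315614
wrist 3531 strap -1.330371
wrist [('near', array([-0.0129,  0.0214])), ('far', array([-0.0055,  0.0301]))]
  lever r 0.185 z 0.211 b [0.025 0.029] 49
  lever r 0.2 z 0.203 b [0.023 0.03 ] 54
  lever r 0.215 z 0.186 b [0.021 0.032] 38
  lever r 0.23 z 0.138 b [0.021 0.038] 87
  lever r 0.245 z 0.147 b [0.012 0.039] 162
scene 678 strap -1.3334309
scene [('near', array([-0.0105,  0.0247])), ('far', array([-0.0031,  0.0325]))]
  lever r 0.185 z 0.21 b [0.008 0.022] 18
  lever r 0.215 z 0.176 b [0.033 0.034] 5
  lever r 0.23 z 0.142 b [0.018 0.039] 42
  lever r 0.245 z 0.146 b [0.016 0.038] 37
```

Request:
servo_tool([
  {"slide":[0,0,40],"dr":[0,0,0],"jaw":1},
  {"slide":[0,0,80],"dr":[0,0,0],"jaw":1},
  {"slide":[0,0,120],"dr":[0,0,0],"jaw":1},
  {"slide":[0,0,150],"dr":[0,0,0],"jaw":1},
  {"slide":[0,0,167],"dr":[0,0,0],"jaw":1},
  {"slide":[0,0,173],"dr":[0,0,0],"jaw":1},
  {"slide":[0,0,173],"dr":[0,0,0],"jaw":1},
  {"slide":[-1,-8,173],"dr":[0,0,0],"jaw":1},
  {"slide":[-2,-16,173],"dr":[0,0,0.02],"jaw":1},
  {"slide":[-3,-24,173],"dr":[0,0,0.04],"jaw":1},
  {"slide":[-4,-30,173],"dr":[0,0,0.06],"jaw":1},
  {"slide":[-5,-35,173],"dr":[0,0,0.08],"jaw":1},
  {"slide":[-5,-37,173],"dr":[0,0,0.08],"jaw":1},
  {"slide":[-5,-38,173],"dr":[0,0,0.08],"jaw":1},
  {"slide":[-5,-38,173],"dr":[0,0,0.08],"jaw":1},
])

```text
t: 17.55
tool_pos: [0.5287, -0.0218, 0.288]
orientation: [2.069, 2.363, 0.0]
force: [1.7, -1.3, 1.4]
opening: 0.0005
gripper_force: 0.9
```

Request:
servo_tool([
  {"slide":[0,-1,0],"dr":[0,0,0],"jaw":1},
  {"slide":[0,-2,0],"dr":[0,0,0],"jaw":1},
  {"slide":[0,-2,0],"dr":[0,0,0],"jaw":1},
])

```text
t: 17.85
tool_pos: [0.527, -0.0221, 0.2879]
orientation: [2.069, 2.362, 0.001]
force: [5.6, -1.0, 0.6]
opening: 0.0006
gripper_force: 2.6
```

Request:
servo_tool([
  {"slide":[0,-1,0],"dr":[0,0,0],"jaw":1},
  {"slide":[0,-1,0],"dr":[0,0,0],"jaw":1},
])

```text
t: 18.05
tool_pos: [0.5266, -0.0221, 0.288]
orientation: [2.068, 2.361, 0.004]
force: [9.9, -0.0, -4.5]
opening: 0.0004
gripper_force: 5.0
```

Request:
servo_tool([
  {"slide":[0,8,0],"dr":[0,0,0],"jaw":1},
  {"slide":[0,25,0],"dr":[0,0,0],"jaw":1},
  {"slide":[0,30,-40],"dr":[0,0,0],"jaw":1},
  {"slide":[0,30,-90],"dr":[0,0,0],"jaw":1},
  {"slide":[0,30,-140],"dr":[0,0,0],"jaw":1},
  {"slide":[0,30,-170],"dr":[0,0,0],"jaw":1},
  {"slide":[0,30,-170],"dr":[0,0,0],"jaw":1},
])

```text
t: 18.75
tool_pos: [0.5562, -0.0182, 0.4635]
orientation: [2.066, 2.359, 0.007]
force: [-0.3, -0.4, 0.1]
opening: 0.0004
gripper_force: 0.0
```

```bash
python3 chk.py
```

```text
tool [ 0.55618687 -0.01815872  0.46353539] yaw -1.438586112485052 a,b [0.12151063 0.06178842] 0.0004130191942027988
wrist 3552 strap -1.4300773
wrist [('near', array([-0.017 ,  0.0173])), ('far', array([-0.0175,  0.0179]))]
  lever r 0.185 z 0.206 b [-0.01   0.007] 21
  lever r 0.23 z 0.132 b [-0.017  0.018] 19
scene 673 strap -1.4341612
scene [('near', array([-0.0143,  0.0212])), ('far', array([-0.0139,  0.0203]))]
  lever r 0.2 z 0.193 b [0.012 0.015] 11
  lever r 0.215 z 0.181 b [0.012 0.015] 15
  lever r 0.23 z 0.14 b [-0.015  0.02 ] 40
  lever r 0.245 z 0.142 b [-0.008  0.02 ] 54
```

The strap is at its stop again (-1.430 and -1.434 rad) with the lever raised. I go above the lever and settle before touching it.

Request:
servo_tool([
  {"slide":[-35,-25,0],"dr":[0,0,0],"jaw":1},
  {"slide":[-65,-47,0],"dr":[0,0,0],"jaw":1},
  {"slide":[-79,-58,0],"dr":[0,0,0],"jaw":1},
  {"slide":[-79,-58,0],"dr":[0,0,0],"jaw":1},
  {"slide":[-79,-58,15],"dr":[0,0,0],"jaw":1},
  {"slide":[-79,-58,30],"dr":[0,0,0],"jaw":1},
  {"slide":[-79,-58,42],"dr":[0,0,0],"jaw":1},
  {"slide":[-79,-58,50],"dr":[0,0,0],"jaw":1},
  {"slide":[-79,-58,50],"dr":[0,0,0],"jaw":1},
])

```text
t: 19.75
tool_pos: [0.508, -0.1036, 0.4054]
orientation: [-2.067, -2.362, 0.002]
force: [-0.0, -0.3, -0.7]
opening: 0.0005
gripper_force: 0.0
```

```bash
python3 chk.py
```

```text
tool [ 0.50796818 -0.1035633   0.40537767] yaw -1.4379428976118125 a,b [0.19932762 0.00208563] 0.0005305142040980649
wrist 6216 strap -1.4303476
wrist [('near', array([-0.0172,  0.0171])), ('far', array([-0.0169,  0.0167]))]
  lever r 0.185 z 0.235 b [-0.011  0.015] 1246
  lever r 0.2 z 0.213 b [-0.012  0.012] 100
scene 669 strap -1.4454372
scene [('near', array([-0.0136,  0.0206])), ('far', array([-0.0147,  0.0199]))]
  lever r 0.185 z 0.231 b [-0.01   0.016] 115
  lever r 0.2 z 0.23 b [-0.004  0.02 ] 49
  lever r 0.215 z 0.183 b [0.011 0.015] 17
  lever r 0.23 z 0.139 b [-0.014  0.019] 37
  lever r 0.245 z 0.143 b [-0.009  0.019] 56
```

Request:
servo_tool([
  {"slide":[0,0,6],"dr":[0,0,0],"jaw":1},
  {"slide":[0,0,12],"dr":[0,0,0],"jaw":1},
  {"slide":[0,-1,18],"dr":[0,0,0],"jaw":1},
  {"slide":[0,-1,24],"dr":[0,0,0],"jaw":1},
  {"slide":[0,-2,30],"dr":[0,0,0],"jaw":1},
  {"slide":[0,-2,36],"dr":[0,0,0],"jaw":1},
  {"slide":[0,-3,42],"dr":[0,0,0],"jaw":1},
  {"slide":[0,-3,48],"dr":[0,0,0],"jaw":1},
])

```text
t: 20.65
tool_pos: [0.5052, -0.1047, 0.3593]
orientation: [2.07, 2.363, 0.0]
force: [0.3, 0.8, 3.2]
opening: 0.0005
gripper_force: 1.5
```

```bash
python3 chk.py; python3 -c "
from h import *
print(read_state()['force'])"
```

```text
tool [ 0.50520428 -0.10473288  0.35931541] yaw -1.4390937692600807 a,b [ 0.2000988  -0.00081493] 0.00047500606292728717
wrist 7711 strap -1.4075664
wrist [('near', array([-0.0163,  0.0176])), ('far', array([-0.0146,  0.019 ]))]
  lever r 0.17 z 0.184 b [-0.008  0.014] 912
  lever r 0.185 z 0.198 b [-0.014  0.014] 2460
  lever r 0.2 z 0.22 b [-0.002  0.014] 243
scene 668 strap -1.4188454
scene [('near', array([-0.0139,  0.0214])), ('far', array([-0.0123,  0.0227]))]
  lever r 0.17 z 0.181 b [-0.005  0.017] 51
  lever r 0.185 z 0.2 b [-0.012  0.017] 192
  lever r 0.2 z 0.201 b [0.001 0.018] 88
  lever r 0.215 z 0.157 b [0.001 0.015] 15
  lever r 0.23 z 0.146 b [-0.003  0.023] 36
  lever r 0.245 z 0.145 b [-0.01   0.023] 69
[ 0.13183096 -0.17311641  1.59542189]
```

Even with the drift, the press nudges the strap off its stop again (-1.408 rad, lever about half down), so a free press won't hold it. Instead I will grip the lever plate by its sides and raise it. Then I hold the strap against the stop through that grip while pushing the lever down.

Request:
servo_tool([
  {"slide":[0,0,-10],"dr":[0,0,0],"jaw":1},
  {"slide":[0,0,-50],"dr":[0,0,0],"jaw":0},
  {"slide":[5,3,-75],"dr":[0,0,0],"jaw":0},
  {"slide":[14,6,-75],"dr":[0,0,0],"jaw":0},
  {"slide":[14,6,-75],"dr":[0,0,0],"jaw":0},
  {"slide":[14,6,-75],"dr":[0,0,0],"jaw":0},
  {"slide":[14,6,-75],"dr":[0,0,0],"jaw":0},
  {"slide":[14,6,-75],"dr":[0,0,0],"jaw":0},
  {"slide":[14,6,-75],"dr":[0,0,0],"jaw":0},
  {"slide":[14,6,-75],"dr":[0,0,0],"jaw":0},
])

```text
t: 21.75
tool_pos: [0.5093, -0.0901, 0.4344]
orientation: [-2.07, -2.362, 0.0]
force: [-0.1, -0.4, 0.3]
opening: 0.0678
gripper_force: 0.0
```

```bash
python3 chk.py
```

```text
tool [ 0.50929474 -0.09006882  0.43438627] yaw -1.4390167676340568 a,b [0.18615111 0.00528841] 0.06777728698049067
wrist 4974 strap -1.414761
wrist [('near', array([-0.0167,  0.0176])), ('far', array([-0.0147,  0.0182]))]
  lever r 0.17 z 0.182 b [-0.009  0.014] 452
  lever r 0.185 z 0.177 b [-0.009  0.014] 336
  lever r 0.2 z 0.169 b [-0.009  0.014] 295
  lever r 0.215 z 0.16 b [-0.007  0.013] 173
  lever r 0.23 z 0.15 b [-0.013  0.02 ] 223
  lever r 0.245 z 0.147 b [-0.013  0.02 ] 377
scene 675 strap -1.4106753
scene [('near', array([-0.0139,  0.0211])), ('far', array([-0.0123,  0.0223]))]
  lever r 0.17 z 0.18 b [-0.006  0.017] 51
  lever r 0.185 z 0.174 b [-0.012  0.017] 38
  lever r 0.2 z 0.167 b [-0.005  0.017] 33
  lever r 0.215 z 0.156 b [-0.004  0.016] 18
  lever r 0.23 z 0.147 b [-0.002  0.023] 39
  lever r 0.245 z 0.144 b [-0.01   0.023] 70
```

Request:
servo_tool([
  {"slide":[0,-2,20],"dr":[0,0,0],"jaw":0},
  {"slide":[0,-2,45],"dr":[0,0,0],"jaw":0},
  {"slide":[0,-2,65],"dr":[0,0,0],"jaw":0},
  {"slide":[0,-2,80],"dr":[0,0,0],"jaw":0},
  {"slide":[0,-2,86],"dr":[0,0,0],"jaw":0},
  {"slide":[0,-2,86],"dr":[0,0,0],"jaw":1},
  {"slide":[0,-2,86],"dr":[0,0,0],"jaw":1},
  {"slide":[0,-2,86],"dr":[0,0,0],"jaw":1},
  {"slide":[0,-2,86],"dr":[0,0,0],"jaw":1},
  {"slide":[0,-2,86],"dr":[0,0,0],"jaw":1},
  {"slide":[0,-2,86],"dr":[0,0,0],"jaw":1},
  {"slide":[0,-2,86],"dr":[0,0,0],"jaw":1},
  {"slide":[0,-2,86],"dr":[0,0,0],"jaw":1},
  {"slide":[0,-2,86],"dr":[0,0,0],"jaw":1},
], force=18)

```text
t: 23.25
tool_pos: [0.5073, -0.0902, 0.3487]
orientation: [-2.07, -2.363, 0.0]
force: [1.4, -0.6, -0.1]
opening: 0.0257
gripper_force: 18.5
```

Request:
servo_tool([
  {"slide":[-3,0,-4],"dr":[0,0,0],"jaw":1},
  {"slide":[-6,0,-9],"dr":[0,0,0],"jaw":1},
  {"slide":[-10,0,-13],"dr":[0,0,0],"jaw":1},
  {"slide":[-15,0,-18],"dr":[0,0,0],"jaw":1},
  {"slide":[-20,0,-22],"dr":[0,0,0],"jaw":1},
  {"slide":[-20,-1,-22],"dr":[0,0,0],"jaw":1},
  {"slide":[-20,-2,-22],"dr":[0,0,0],"jaw":1},
  {"slide":[-20,-3,-22],"dr":[0,0,0],"jaw":1},
  {"slide":[-20,-3,-22],"dr":[0,0,0],"jaw":1},
])

```text
t: 24.15
tool_pos: [0.5073, -0.1108, 0.3712]
orientation: [2.069, 2.361, 0.0]
force: [3.3, -2.7, -1.3]
opening: 0.0258
gripper_force: 17.9
```

Request:
servo_tool([
  {"slide":[0,-1,0],"dr":[0,0,0],"jaw":1},
  {"slide":[0,-1,0],"dr":[0,0,0],"jaw":1},
])

```text
t: 24.35
tool_pos: [0.5062, -0.1108, 0.3711]
orientation: [2.07, 2.362, 0.0]
force: [2.7, -2.5, -0.8]
opening: 0.0255
gripper_force: 17.9
```

Request:
servo_tool([
  {"slide":[0,-1,0],"dr":[0,0,0],"jaw":1},
  {"slide":[0,-1,0],"dr":[0,0,0],"jaw":1},
])

```text
t: 24.55
tool_pos: [0.5055, -0.1108, 0.3711]
orientation: [2.069, 2.361, 0.002]
force: [7.4, -4.1, -3.0]
opening: 0.0255
gripper_force: 18.0
```

```bash
python3 chk.py
```

```text
tool [ 0.50552858 -0.11080892  0.37105259] yaw -1.4388732177751105 a,b [ 0.2061607  -0.00134445] 0.02548266659373489
wrist 6929 strap -1.4316516
wrist [('near', array([-0.0173,  0.017 ])), ('far', array([-0.0171,  0.0167]))]
  lever r 0.185 z 0.209 b [-0.012  0.011] 718
  lever r 0.2 z 0.221 b [-0.026  0.025] 3407
  lever r 0.215 z 0.19 b [-0.014  0.012] 404
  lever r 0.23 z 0.164 b [-0.01   0.006] 82
  lever r 0.245 z 0.148 b [-0.017  0.015] 385
scene 668 strap -1.4318594
scene [('near', array([-0.0142,  0.0206])), ('far', array([-0.0139,  0.0197]))]
  lever r 0.185 z 0.207 b [-0.01   0.014] 46
  lever r 0.2 z 0.221 b [-0.025  0.03 ] 258
  lever r 0.215 z 0.211 b [-0.014  0.03 ] 54
  lever r 0.23 z 0.138 b [-0.013  0.019] 36
  lever r 0.245 z 0.142 b [-0.004  0.019] 52
```

Request:
servo_tool([
  {"slide":[5,0,4],"dr":[0,0,0],"jaw":1},
  {"slide":[10,0,9],"dr":[0,0,0],"jaw":1},
  {"slide":[15,0,14],"dr":[0,0,0],"jaw":1},
  {"slide":[19,0,21],"dr":[0,0,0],"jaw":1},
  {"slide":[22,0,27],"dr":[0,0,0],"jaw":1},
  {"slide":[25,0,34],"dr":[0,0,0],"jaw":1},
  {"slide":[27,0,41],"dr":[0,0,0],"jaw":1},
  {"slide":[29,0,48],"dr":[0,0,0],"jaw":1},
  {"slide":[30,0,55],"dr":[0,0,0],"jaw":1},
  {"slide":[30,0,58],"dr":[0,0,0],"jaw":1},
  {"slide":[30,0,58],"dr":[0,0,0],"jaw":1},
])

```text
t: 25.75
tool_pos: [0.5016, -0.0806, 0.3141]
orientation: [2.069, 2.363, 0.003]
force: [1.9, 2.7, 13.1]
opening: 0.026
gripper_force: 18.0
```

Request:
servo_tool([
  {"slide":[0,0,1],"dr":[0,0,0],"jaw":1},
  {"slide":[0,0,2],"dr":[0,0,0],"jaw":1},
  {"slide":[0,0,2],"dr":[0,0,0],"jaw":1},
])

```text
t: 26.05
tool_pos: [0.502, -0.0805, 0.3137]
orientation: [2.068, 2.362, 0.004]
force: [-1.4, 4.3, 23.7]
opening: 0.0259
gripper_force: 18.0
```

```bash
python3 chk.py
```

```text
tool [ 0.50204376 -0.08051995  0.31370559] yaw -1.4382341646560692 a,b [ 0.17568069 -0.00055466] 0.02593192494873363
wrist 12183 strap -1.4275917
wrist [('near', array([-0.0169,  0.0171])), ('far', array([-0.0164,  0.0171]))]
  lever r 0.155 z 0.241 b [-0.036  0.036] 18360
  lever r 0.17 z 0.165 b [-0.024  0.025] 4564
  lever r 0.185 z 0.144 b [-0.015  0.014] 1116
  lever r 0.2 z 0.144 b [-0.011  0.011] 629
  lever r 0.215 z 0.142 b [-0.007  0.007] 41
  lever r 0.23 z 0.142 b [-0.017  0.017] 247
  lever r 0.245 z 0.146 b [-0.016  0.016] 1085
scene 670 strap -1.4360693
scene [('near', array([-0.0134,  0.0208])), ('far', array([-0.0145,  0.0206]))]
  lever r 0.155 z 0.236 b [-0.034  0.035] 205
  lever r 0.17 z 0.162 b [-0.024  0.032] 285
  lever r 0.185 z 0.235 b [-0.011  0.038] 107
  lever r 0.2 z 0.242 b [0.003 0.038] 8
```

Request:
servo_tool([
  {"slide":[0,0,-2],"dr":[0,0,0],"jaw":1},
  {"slide":[0,-1,-2],"dr":[0,0,0],"jaw":1},
  {"slide":[0,-2,-2],"dr":[0,0,0],"jaw":1},
  {"slide":[0,-2,-2],"dr":[0,0,0],"jaw":1},
])

```text
t: 26.55
tool_pos: [0.5006, -0.0807, 0.3142]
orientation: [2.067, 2.36, 0.007]
force: [12.6, 3.0, 5.5]
opening: 0.0258
gripper_force: 18.0
```

Request:
servo_tool([
  {"slide":[0,1,0],"dr":[0,0,0],"jaw":1},
  {"slide":[0,1,0],"dr":[0,0,0],"jaw":0},
  {"slide":[0,1,0],"dr":[0,0,0],"jaw":0},
  {"slide":[0,1,0],"dr":[0,0,0],"jaw":0},
  {"slide":[0,1,0],"dr":[0,0,0],"jaw":0},
  {"slide":[0,1,0],"dr":[0,0,0],"jaw":0},
  {"slide":[0,1,-30],"dr":[0,0,0],"jaw":0},
  {"slide":[0,1,-80],"dr":[0,0,0],"jaw":0},
  {"slide":[0,1,-130],"dr":[0,0,0],"jaw":0},
  {"slide":[0,40,-140],"dr":[0,0,0],"jaw":0},
  {"slide":[0,80,-140],"dr":[0,0,0],"jaw":0},
  {"slide":[0,100,-140],"dr":[0,0,0],"jaw":0},
  {"slide":[0,100,-140],"dr":[0,0,0],"jaw":0},
])

```text
t: 27.85
tool_pos: [0.5998, -0.0677, 0.4516]
orientation: [-2.068, -2.363, 0.001]
force: [-0.2, -1.5, -0.6]
opening: 0.0931
gripper_force: 0.0
```

```bash
python3 chk.py
python3 - <<'E'
from arc import *
a=read_camera("scene")[0]; b=read_camera("wrist")[0]; save("fin2.png",cv2.resize(np.hstack([a[110:290,220:460],b[0:180,40:280]]),(800,300)))
E
```

```text
tool [ 0.59976741 -0.06766135  0.45163546] yaw -1.437964410463635 a,b [0.17662941 0.0980115 ] 0.09305293084575524
wrist 4494 strap -1.438729
wrist [('near', array([-0.0164,  0.0176])), ('far', array([-0.0171,  0.0169]))]
  lever r 0.155 z 0.143 b [-0.011  0.011] 220
  lever r 0.17 z 0.144 b [-0.012  0.012] 311
  lever r 0.185 z 0.144 b [-0.012  0.012] 302
  lever r 0.2 z 0.144 b [-0.012  0.011] 249
  lever r 0.215 z 0.142 b [-0.009  0.006] 183
  lever r 0.23 z 0.141 b [-0.019  0.016] 72
  lever r 0.245 z 0.139 b [0.015 0.017] 41
scene 666 strap -1.4127371
scene [('near', array([-0.0137,  0.0207])), ('far', array([-0.0141,  0.0202]))]
  lever r 0.155 z 0.141 b [-0.007  0.014] 45
  lever r 0.17 z 0.142 b [-0.009  0.014] 47
  lever r 0.185 z 0.142 b [-0.009  0.014] 49
  lever r 0.2 z 0.142 b [-0.008  0.014] 41
  lever r 0.215 z 0.14 b [-0.006  0.01 ] 32
  lever r 0.23 z 0.14 b [-0.016  0.019] 52
  lever r 0.245 z 0.143 b [-0.015  0.019] 74
```

View pics/fin2.png

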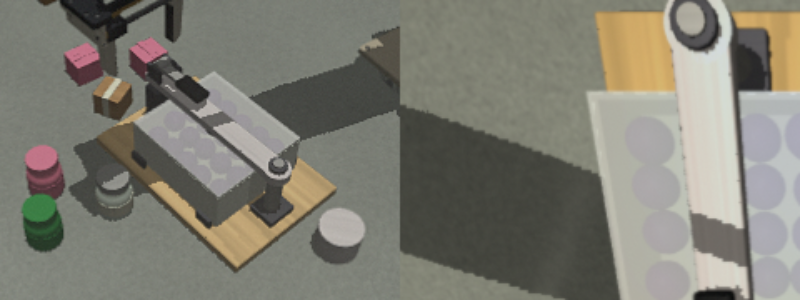

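The strap lies centred and parallel across the lid at its stop (far edge ±17 mm about the line). The lever is level at 142–144 mm. Jar, gift, tin and tray are in place and the gripper is clear.

```bash
python3 -c "
from plant import close_job
print(close_job())"
```

```text
the job is handed in; nothing more can be done
None
```

The clamp is closed and handed in: the strap lies against its stop across the lid and the lever is fully down, but my first lever press slid the strap about 16 mm off its stop, so I reopened the lever, reseated the strap and closed it again with the lever held in the gripper; the tray, jar, tin and gift show no shift in the last views.

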